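# Load a fresh cartridge into the ratchet sauce portioner

## Robot

A 6-joint arm with a two-finger parallel gripper is mounted at the origin on a cart in front of the work surface, level with it; the furniture and walls round the work are solid. World frame = base frame: x ahead of the robot, y to its left, z up, the work surface at z = 0. Lengths are in m, angles in degrees, forces in N, time in s.
With the tool pointing down it reaches from about 0.375 to 0.9 m from the base axis. Payload 3.1 kg.
Tool frame: the origin (TCP) lies on the centre line of the jaws, within the pads' length; the fingertips stand 22 mm ahead of it and the grasp point (between the pads) lies 3 mm ahead of it; y points along the fingers, z is the direction in which the jaws open and shut, and the axes are right-handed (so a half turn about y gives the same grasp; the last joint's range is limited). The gripper opens to 87 mm and grips with 3 to 60 N. Pads are 19 mm wide; open, the fingers measure 117 mm over their backs; the gripper's body (75 mm by 190 mm) begins 51 mm behind the grasp point.
Start: joints at [-78.696, 30.224, 82.088, -0, 67.689, -10.227], TCP at [0.229, -0.581, 0.245] pointing down, gripper open.
Joint ranges: [-176.69, 176.69], [-43.24, 126.21], [12.49, 139.97], [-82, 262], [0, 151.66], [-163.58, 163.58]. Speed limits (degrees/s): [159.86, 159.86, 180, 180, 180, 180].

## Interface

Orientations are given as a 3x3 rotation matrix whose columns are the frame's x, y, z axes.
In Python, from rig import bot gives the robot as it stands.
- The arm moves only by the tool jog_arm, never from a script. Its argument "motion" is one flat list of numbers, 6 for each row, row after row: the shift along the tool's x, y, z in mm, then the turn, a rotation vector about the tool's x, y, z in degrees. A call has 1 to 20 rows; each row is the pose to reach, as a shift and turn from the pose commanded when the call began, along the tool's axes at that moment; what a row does not reach only later rows make up. A row lasts 1/8 s, in which the tool goes at most 62.5 mm and 10.7 degrees, less where a joint would pass 70% of its speed; a pose out of reach is approached as far as the arm can. A call with a gripper value outside its range is refused whole. "gripper" is the opening, from 0 (shut) to 1 (fully open), set as the call begins (left out, the last holds). The fingers move at their own pace and stop on an object; the grip force is fixed at half the most. Time passes only in rows, so rows that repeat a pose let the fingers close. It gives the time, the measured TCP pose, the force and the opening at its end, in the units of the state.
- bot.read_state(): the state, without advancing time (a new reading comes with each control period).
- bot.capture(name): name is "scene" or "top" or "wrist"; returns (picture, depth): 480x640x3 uint8, red, green, blue; 480x640 float32, m along the optical axis (not along the pixel's ray), 0 where there is no reading.
- bot.get_calibration(name): a dict with "mtx" (3x3 intrinsics, pixels), "pose" (4x4, takes a point from camera to world coordinates); the wrist camera has in their place "hand_eye" (4x4, takes a point from camera to tool coordinates, whose origin is the TCP and whose axes are the tool frame's). Camera axes: x right, y up, looking along -z (the intrinsics and any distortion apply to the point x, -y, -z); pixel columns grow to the right and rows downward; lengths in m; the calibration is good to about 2 mm. The wrist camera is an equidistant fisheye: a pixel r from the principal point sees the ray r / f radians off the axis. A picture is of the moment at which its call begins: read the wrist's pose just before it. get_calibration takes no time and is no camera call.
- bot.hand_in(): hands the job in, once; it reports no verdict.
The state is a dict: "time_s": time; "joint_positions": joint angles; "qvel": joint speeds; "tau": joint torques, N m; "position": TCP position; "tcp_rot": TCP orientation; "force": force on the tool from outside, world axes, zero at the start; "moment": the same for the moment, N m; "opening": opening from 0.0 (shut) to 1.0 (fully open).
Only numpy, scipy, OpenCV 4.12 (cv2) and the standard library are available. Lean on these libraries where they do the work, as an engineer would, in place of code of your own. Each camera call takes 0.05 s, during which the arm holds its last target.

## Task

Put the fresh sauce cartridge into the bench portioner: throw the red catch clear of the ratchet wheel, turn the black knob back (anticlockwise) until the ram is fully home, and lay the cartridge in the trough with its neck in the slot of the spout plate. With the cartridge in and the catch set back into the teeth, turn the knob clockwise two clicks, so that the ram holds the cartridge snug against the spout plate; do not crush the cartridge with it. Leave the dip cups and the order pad where they are.

Things in the scene. Friction and masses are not known exactly. Their poses are not given: they have to be found in the camera images.
- press: Bench portioner, fixed: grey gear case, steel base 128 x 300 mm. Origin on the table under the knob's vertical axis; z up, y along the machine to its spout end, x away from the robot. Ram, trough and spout slot lie on one line along y at x = -25 mm, 70 mm above the table. Gear case from y = -76 to 50 mm, its deck 104 mm above the table.
- press_bed (a point): Where the cartridge's centre goes for loading: on the ram line 70 mm above the table, half-way along the 131 mm free between home ram and spout plate (y = 127 mm; axes as the portioner's). Trough bed 29 mm below; side lips 64 mm apart, upright to 59 mm above the table, flared out above to 72 mm; no lips 31 mm either way of this point, for the fingers.
- spout_slot (a point): Bottom centre of the spout plate's slot on its inner face (axes as the portioner's), 55 mm above the table. The slot is 32 mm wide, open upwards with a flared mouth; the plate is 8 mm thick, its top about 105 mm above the table. The cartridge's neck stands in this slot, its front collar inside the plate.
- press_knob (a joint): Black knob's angle, rad: 0 with the ram home (firm stop), growing clockwise from above as the ram advances. Clicks every 0.393 rad: the catch drops in behind a tooth near 0.375, 0.77 and 1.16 and then bars turning back past it. Needs about 0.15 N m, stays where left. Starts at 1.2 to 1.5, catch in the teeth.
- knob_grip (a point): Grip point of the black bar knob, on its vertical axis, 136 mm above the table. The bar is 74 mm long, 16 mm wide, 30 mm tall (119 to 149 mm above the table). This point's x axis lies along the bar and turns with it; grip across the 16 mm. The ratchet wheel under it, 80 mm across, tops out at 114 mm.
- press_ram (a joint): Ram travel, m: 0 fully home, growing towards the spout plate; geared to the knob, 0.025 m per rad. With a cartridge in, it is snug at 0.0206, just past the second click (0.0192); it starts at 0.030 to 0.038.
- press_pad: Black rubber pusher on the ram's end, 39 mm across, gives 1 mm per 8 N. Origin at the centre of its face, on the ram line, at y = 62 mm plus the ram's travel in the portioner's frame.
- press_catch (a joint): Catch angle, rad, anticlockwise from above positive: about 0 in the teeth of the wheel (up to 0.11 riding over a tooth), 0.6 thrown fully clear. An over-centre spring snaps it to the side of 0.3 it is on and keeps it there; about 3 N at the red post moves it.
- catch_post (a point): Red upright post of the catch, 12 mm across with a 17 mm ball top, from 108 to 149 mm above the table; point on its axis at 134 mm. It swings about a pivot at x = -48, y = -40 mm in the portioner's frame, 45 mm away: from x = -61 mm (in the teeth) to x = -35 mm (clear), y = -83 mm. Push along the portioner's +x to free it, along -x to set it back.
- cartridge_center (a point): Centre of the loose cartridge, on its axis, 29 mm above what it lies on: white tube 50 mm across with an orange 58 mm square collar at each end, 110 mm long over the collars, about 0.3 kg. y points along it to the neck, z up. The neck, 22 mm across, sticks out 44 mm, tapering over its last 16 mm. Grip across the tube between the collars.
- cup_at_spout: White dip cup, 76 mm across, 47 mm tall, under the spout end, 264 mm along y in the portioner's frame; leave it. Origin at the centre of its foot.
- cup_spare: Second white dip cup, same size; leave it. Origin at the centre of its foot.
- order_pad: Purple order pad, 140 x 99 x 14 mm, lying on the table; leave it. Origin under its centre.
Not all that is in view belongs to the job. There is more than one size of the part that bears cartridge_center; the job needs the larger.

How it is judged:
By the outcome, as a careful person would: the job done as asked, in the order asked, and still so for the second after the job is handed in, with the robot touching nothing.
It also fails if it takes over 72 s, if anything falls off the work surface, if the arm or the gripper's body presses on something with over 40 N, if the wrist force passes 120 N, or if a joint passes its speed limit or range.

## Working session

There is one attempt and no reset: what is moved stays moved. The work goes in short steps, Python scripts to look and compute and a tool call to move; the robot and the scene stay as the last step left them, time stands still between calls to the robot, and variables do not carry over. Pictures are saved under pics/ and viewed, and the job is handed in when it is done.

Besides the shell and the picture viewer there is one more tool, called after "Request:" in YAML: its name, and indented under it one key for each argument. jog_arm: Moves the arm, as the interface text tells. Its arguments: {"type":"object","properties":{"motion":{"type":"array","items":{"type":"number"}},"gripper":{"type":"number"}},"required":["motion"]}

```bash
ls; mkdir -p pics
python3 - <<'E'
from rig import bot
import cv2,numpy as np
for n in ("scene","top","wrist"):
    if n!="wrist": pass
    p,d=bot.capture(n); cv2.imwrite(f"pics/{n}0.png",p[:,:,::-1]); np.savez(f"pics/{n}0.npz",p=p,d=d)
    print(n,{k:np.round(v,4).tolist() if not isinstance(v,str) else v for k,v in bot.get_calibration(n).items()})
s=bot.read_state();print(s)
E
```

```text
pics
scene {'mtx': [[503.0755, 0.0, 313.2775], [0.0, 503.0755, 238.444], [0.0, 0.0, 1.0]], 'pose': [[-0.8029, 0.3862, -0.4541, -0.0141], [-0.5959, -0.54, 0.5944, 0.7779], [-0.0157, 0.7478, 0.6637, 0.9764], [0.0, 0.0, 0.0, 1.0]]}
top {'mtx': [[455.079, 0.0, 320.1417], [0.0, 455.079, 237.5633], [0.0, 0.0, 1.0]], 'pose': [[0.0227, 0.9881, -0.1521, 0.4365], [-0.9995, 0.026, 0.0196, 0.0322], [0.0234, 0.1515, 0.9882, 1.1056], [0.0, 0.0, 0.0, 1.0]]}
wrist {'mtx': [[371.6483, 0.0, 324.7627], [0.0, 371.6483, 240.0545], [0.0, 0.0, 1.0]], 'hand_eye': [[-0.0006, -0.9592, -0.2827, -0.0781], [-0.0005, 0.2827, -0.9592, -0.14], [1.0, -0.0004, -0.0007, -0.0], [0.0, 0.0, 0.0, 1.0]]}
{'time_s': 0.15, 'joint_positions': array([-7.86962562e+01,  3.02677963e+01,  8.21391976e+01, -3.17206566e-04,
        6.76885639e+01, -1.02270748e+01]), 'qvel': array([ 0.04612942, -0.17195224, -0.30306296, -0.01184684, -0.05686417,
       -0.02894106]), 'tau': array([ 4.81241568e-04, -4.40432346e+01, -1.76842135e+01,  6.33676630e-02,
        5.52492694e-02, -9.09605797e-05]), 'position': array([ 0.22930102, -0.58085981,  0.24378677]), 'tcp_rot': array([[-9.30219573e-01, -3.31927873e-04,  3.67003319e-01],
       [-3.67003353e-01,  1.63444167e-03, -9.30218183e-01],
       [-2.91080174e-04, -9.99998609e-01, -1.64220827e-03]]), 'force': array([ 0.50887173, -0.09104737,  0.79810035]), 'moment': array([0.01606468, 0.0082904 , 0.03552757]), 'opening': 0.9980592448042204}
```

View pics/scene0.png

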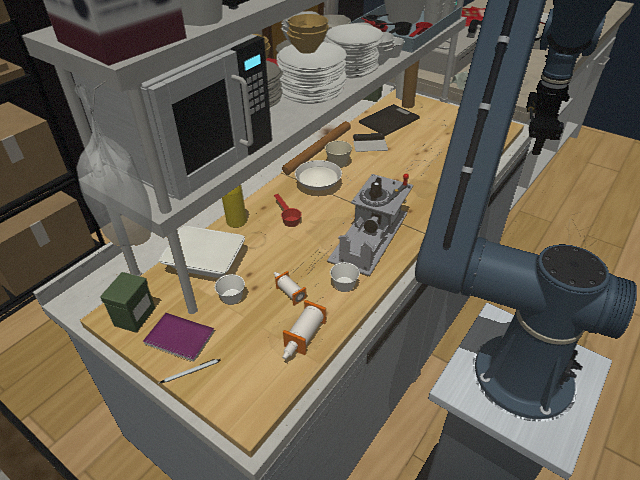

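View pics/top0.png

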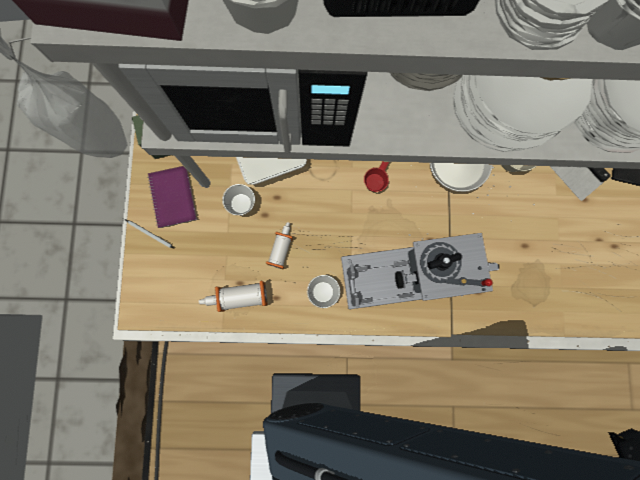

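View pics/wrist0.png

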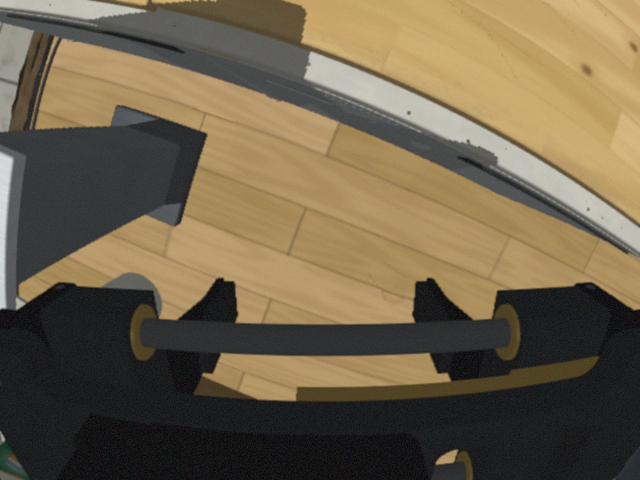

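The top view shows the press at about (345–495, 235–305) with its spout to the left and the red post at (487,282). The large cartridge is at (240,296), neck to the left, and the small one at (282,246). Next I zoom in and measure.

```bash
cat > h.py <<'E'
import numpy as np,cv2
from rig import bot
def ray(cal,uv,T=None):
    K=cal["mtx"];P=cal["pose"]
    uv=np.atleast_2d(np.array(uv,float))
    d=np.c_[(uv[:,0]-K[0,2])/K[0,0],-(uv[:,1]-K[1,2])/K[1,1],-np.ones(len(uv))]
    return P[:3,3],d@P[:3,:3].T
def plane(name,uv,z):
    o,d=ray(bot.get_calibration(name),uv)
    return o+d*((z-o[2])/d[:,2])[:,None]
def proj(name,X):
    c=bot.get_calibration(name);P=c["pose"];K=c["mtx"]
    q=(np.atleast_2d(X)-P[:3,3])@P[:3,:3]
    return np.c_[K[0,2]+K[0,0]*q[:,0]/-q[:,2],K[1,2]-K[1,1]*q[:,1]/-q[:,2]]
def cloud(name,d):
    v,u=np.mgrid[:480,:640]
    c=bot.get_calibration(name);o,r=ray(c,np.c_[u.ravel(),v.ravel()])
    return (o+r*d.ravel()[:,None]).reshape(480,640,3)
E
python3 - <<'E'
from h import *
t=np.load("pics/top0.npz");s=np.load("pics/scene0.npz")
a=cv2.resize(t["p"][225:315,335:505],None,fx=4.7,fy=4.7,interpolation=cv2.INTER_CUBIC)
b=cv2.resize(s["p"][160:280,320:420],None,fx=5,fy=5,interpolation=cv2.INTER_CUBIC)
cv2.imwrite("pics/tz.png",a[:,:,::-1]);cv2.imwrite("pics/sz.png",b[:,:,::-1])
a=cv2.resize(t["p"][215:320,190:350],None,fx=5,fy=5,interpolation=cv2.INTER_CUBIC)
cv2.imwrite("pics/tc.png",a[:,:,::-1])
for n,z in(("top",t),("scene",s)):
    hsv=cv2.cvtColor(z["p"],cv2.COLOR_RGB2HSV)
    X=cloud(n,z["d"])
    w=(X[...,0]>.25)&(X[...,0]<.75)&(np.abs(X[...,2]-.07)<.1)
    for lab,m in(("red",((hsv[...,0]<5)|(hsv[...,0]>175))&(hsv[...,1]>150)&(hsv[...,2]>80)),("orange",(hsv[...,0]>5)&(hsv[...,0]<14)&(hsv[...,1]>170)&(hsv[...,2]>60))):
        k,l,st,ce=cv2.connectedComponentsWithStats((m&w).astype(np.uint8))
        for i in range(1,k):
            if st[i,4]>8: print(n,lab,st[i],ce[i].round(1),np.median(X[l==i],0).round(3),"zmax",X[l==i][:,2].max().round(3))
E
```

```text
top red [364 180  25  12 166] [376.3 185.8] [ 0.74  -0.126  0.006] zmax 0.033
top red [482 279  10   7  48] [487.3 282. ] [ 0.498 -0.344  0.147] zmax 0.153
top orange [276 232  17   8  28] [284.5 234.9] [0.604 0.093 0.043] zmax 0.048
top orange [267 262  17   7  32] [274.9 264.9] [0.532 0.114 0.042] zmax 0.047
top orange [260 281   7  25  73] [262.6 293. ] [0.466 0.14  0.059] zmax 0.064
top orange [216 287   8  25  68] [217.8 299.1] [0.45  0.241 0.059] zmax 0.062
scene red [403 174   5   4  16] [405.4 175.4] [ 0.501 -0.34   0.146] zmax 0.15
scene red [403 180   4   5  12] [404.9 182.1] [ 0.5   -0.342  0.121] zmax 0.129
scene red [293 210   8  11  23] [297.7 215.5] [ 0.745 -0.141  0.02 ] zmax 0.034
scene orange [275 271  13  18  38] [279.7 278.2] [0.61  0.114 0.04 ] zmax 0.047
scene orange [293 287  13  18  57] [297.7 294.8] [0.538 0.131 0.038] zmax 0.045
scene orange [305 300  21  24 102] [317.1 308.8] [0.455 0.144 0.055] zmax 0.061
scene orange [283 330  23  25 238] [294.8 341.1] [0.446 0.246 0.043] zmax 0.062
```

View pics/tz.png

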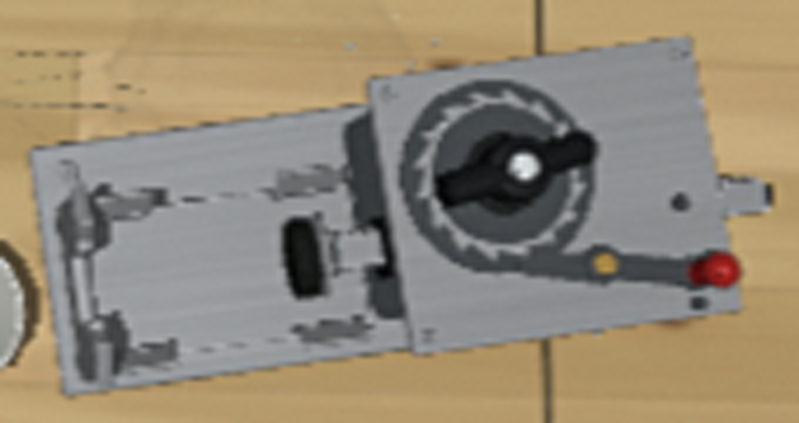

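View pics/sz.png

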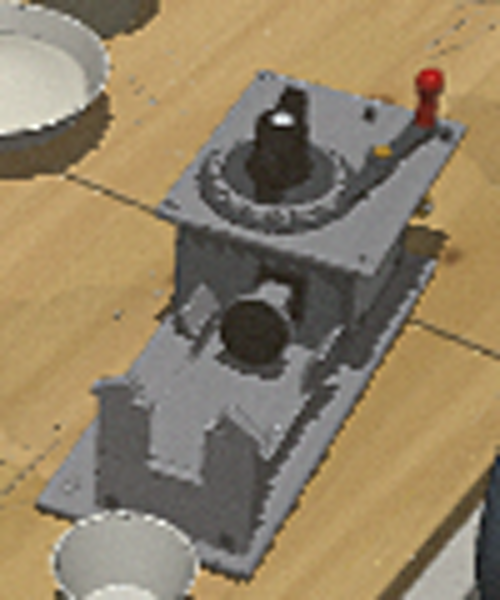

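View pics/tc.png

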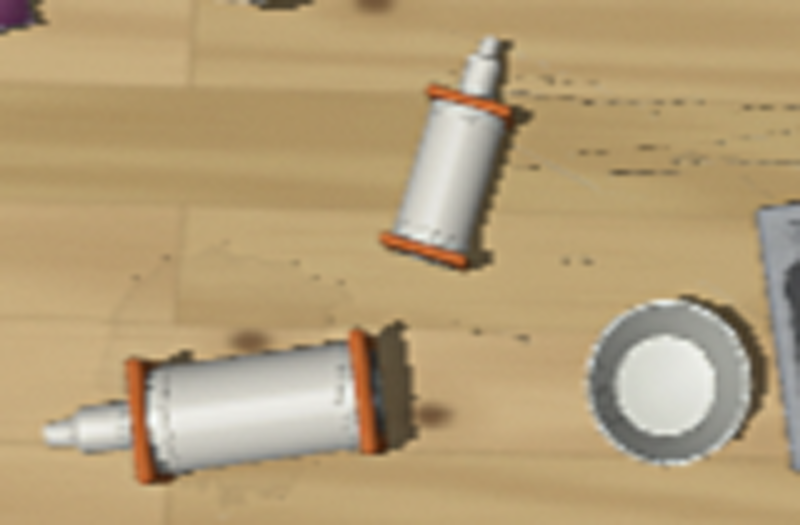

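Run:
```python
from h import *
t=np.load("pics/top0.npz");s=np.load("pics/scene0.npz")
X=cloud("top",t["d"]);Xs=cloud("scene",s["d"])
f=lambda x,y:(x/4.7+335-.4,y/4.7+225-.4)
for n,q,z in (("deck",[(370,80),(690,38),(738,308),(415,352)],.104),("base",[(32,150),(65,393)],.008),("knob",[(437,187),(595,148)],.149),("dot",[(522,165)],.15),("pivot",[(605,264)],.112),("post",[(716,268)],.145),("pad",[(303,258)],.09)):
    print(n,plane("top",[f(*p) for p in q],z).round(4).tolist())
# deck by depth
m=(np.abs(X[...,2]-.104)<.006)&(X[...,0]>.4)&(X[...,0]<.7)&(X[...,1]<-.0)&(X[...,1]>-.45)
xy=X[m][:,:2].astype(np.float32); print(m.sum(),np.median(X[m][:,2]),cv2.minAreaRect(xy*1000), cv2.boxPoints(cv2.minAreaRect(xy*1000)).round(1).tolist())
for nm,Y in(("top",X),("scene",Xs)):
    m=(np.abs(Y[...,2]-.142)<.014)&(Y[...,0]>.5)&(Y[...,0]<.65)&(Y[...,1]<-.2)&(Y[...,1]>-.35)
    k=Y[m];print(nm,"knob",m.sum(),k.mean(0).round(4),cv2.minAreaRect((k[:,:2]*1000).astype(np.float32)),np.percentile(k[:,2],[5,50,95]))
    m=(np.abs(Y[...,2])<.02)&(Y[...,0]>.4)&(Y[...,0]<.7)&(np.abs(Y[...,1])<.3)
    print("table z",np.percentile(Y[m][:,2],[5,50,95]))
```

```text
deck [[0.587, -0.1961, 0.104], [0.6113, -0.3502, 0.104], [0.4832, -0.3689, 0.104], [0.4592, -0.2161, 0.104]]
base [[0.5602, -0.0423, 0.008], [0.4366, -0.061, 0.008]]
knob [[0.5322, -0.2158, 0.149], [0.5517, -0.288, 0.149]]
dot [[0.543, -0.2543, 0.15]]
pivot [[0.5018, -0.3038, 0.112]]
post [[0.4991, -0.3431, 0.145]]
pad [[0.5026, -0.1666, 0.09]]
3029 0.10556165929989669 ((523.2689208984375, -210.3981475830078), (132.0705108642578, 306.3157653808594), 9.119464874267578) [[433.79998779296875, -69.5999984741211], [482.29998779296875, -372.1000061035156], [612.7000122070312, -351.20001220703125], [564.2000122070312, -48.70000076293945]]
top knob 344 [ 0.5394 -0.2577  0.1481] ((534.7403564453125, -287.8277282714844), (132.4707794189453, 45.05754852294922), 77.9457015991211) [0.13837006 0.14894814 0.1527876 ]
table z [-0.00202857  0.00155586  0.01176828]
scene knob 178 [ 0.5379 -0.252   0.1437] ((535.1203002929688, -285.0089111328125), (138.94464111328125, 43.919044494628906), 76.99120330810547) [0.13065503 0.14579952 0.15046289]
table z [-0.00290123  0.00054654  0.01140835]
```

```bash
cat >> h.py <<'E'
from scipy.spatial.transform import Rotation as Ro
import sys
# press frame estimate
PO=np.array([.543,-.254]);PA=8.9
def P2W(x,y):
    a=np.radians(PA);c,s=np.cos(a),np.sin(a)
    return PO+np.array([c*x-s*y,s*x+c*y])/1000
def W2P(xy):
    a=np.radians(PA);c,s=np.cos(a),np.sin(a);d=(np.array(xy)[:2]-PO)*1000
    return np.array([c*d[0]+s*d[1],-s*d[0]+c*d[1]])
def tgtR(yaw):
    a=np.radians(yaw);z=np.array([np.cos(a),np.sin(a),0]);y=np.array([0,0,-1.]);return np.c_[np.cross(y,z),y,z]
def go(xyz,yaw):
    s=bot.read_state();R=s["tcp_rot"]
    sh=R.T@(np.array(xyz)-s["position"])*1000
    rv=Ro.from_matrix(R.T@tgtR(yaw)).as_rotvec(degrees=True)
    print("t",round(s["time_s"],2),"shift",sh.round(1),"rot",rv.round(1),"F",s["force"].round(1),"open",round(s["opening"],3),"j",s["joint_positions"].round(1))
def st():
    s=bot.read_state();R=s["tcp_rot"];print("t",round(s["time_s"],2),"pos",s["position"].round(4),"press",W2P(s["position"]).round(1),"yaw",np.degrees(np.arctan2(R[1,2],R[0,2])).round(2),"F",s["force"].round(1),"M",s["moment"].round(2),"op",round(s["opening"],3),"j",s["joint_positions"].round(1))
E
python3 - <<'E'
from h import *
print(P2W(-61,-83)); go([.499,-.343,.245],8.9)
E
```

```text
[ 0.49557541 -0.345438  ]
t 0.15 shift [-338.2   -0.9 -122.3] rot [  0.1 -77.4  -0.1] F [ 0.5 -0.1  0.8] open 0.998 j [-78.7  30.3  82.1  -0.   67.7 -10.2]
```

Request:
jog_arm:
  motion: [-338,0,-122,0,-77.4,0,-338,0,-122,0,-77.4,0,-338,0,-122,0,-77.4,0,-338,0,-122,0,-77.4,0,-338,0,-122,0,-77.4,0,-338,0,-122,0,-77.4,0,-338,0,-122,0,-77.4,0,-338,0,-122,0,-77.4,0,-338,0,-122,0,-77.4,0,-338,0,-122,0,-77.4,0,-338,0,-122,0,-77.4,0]
  gripper: 0.46

```text
time_s: 1.52
position: [0.4988, -0.344, 0.2445]
tcp_rot: [[0.154, -0.0, 0.988], [-0.988, 0.0, 0.154], [-0.0, -1.0, -0.0]]
force: [-0.8, -0.5, -0.0]
opening: 0.461
```

Run:
```python
from h import *
st()
for n in("wrist","top"):
    p,d=bot.capture(n);cv2.imwrite(f"pics/{n}1.png",p[:,:,::-1]);np.savez(f"pics/{n}1.npz",p=p,d=d)
```

```text
t 1.52 pos [ 0.4988 -0.344   0.2445] press [-57.6 -82.1] yaw 8.88 F [-0.8 -0.5 -0. ] M [-0.03 -0.11 -0.01] op 0.461 j [-45.1  28.7  84.9  -0.   66.3 -54. ]
```

View pics/wrist1.png

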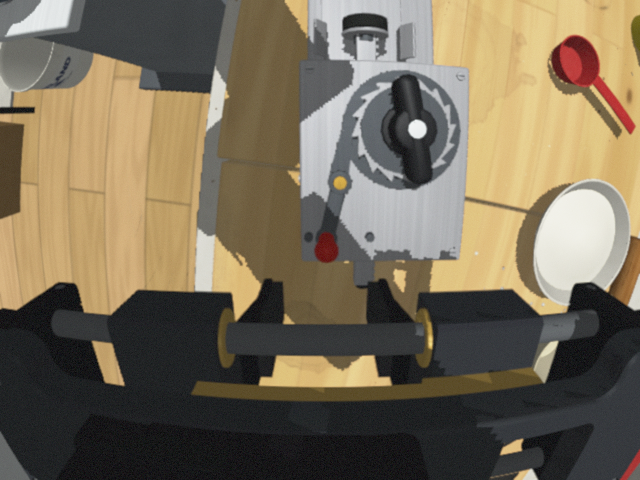

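The wrist view shows the post at (327,248), the pivot at (340,183), the knob cap at (417,128), and the deck corners near (302,62), (466,66), (462,258) and (303,262). I'll cast these.

```bash
cat >> h.py <<'E'
def wray(uv,pos,R):
    c=bot.get_calibration("wrist");K=c["mtx"];H=c["hand_eye"]
    uv=np.atleast_2d(np.array(uv,float));q=uv-K[:2,2];r=np.hypot(*q.T);th=r/K[0,0]
    d=np.c_[q[:,0]/r*np.sin(th),-q[:,1]/r*np.sin(th),-np.cos(th)]
    d=d@H[:3,:3].T@R.T; o=pos+R@H[:3,3]
    return o,d
def wplane(uv,z,s=None):
    s=s or bot.read_state();o,d=wray(uv,s["position"],s["tcp_rot"]);z=np.broadcast_to(z,len(d))
    return o+d*((z-o[2])/d[:,2])[:,None]
E
python3 - <<'E'
from h import *
w=np.load("pics/wrist1.npz");p=w["p"]
hsv=cv2.cvtColor(p,cv2.COLOR_RGB2HSV)
def cen(m,box):
    x0,y0,x1,y1=box;mm=np.zeros(m.shape,np.uint8);mm[y0:y1,x0:x1]=m[y0:y1,x0:x1];k,l,s,c=cv2.connectedComponentsWithStats(mm);i=1+np.argmax(s[1:,4]);return c[i],s[i]
red=((hsv[...,0]<6)|(hsv[...,0]>174))&(hsv[...,1]>120)&(hsv[...,2]>50)
c,s=cen(red,(300,220,350,270));print("post px",c,s)
c2,s2=cen((hsv[...,0]>12)&(hsv[...,0]<28)&(hsv[...,1]>150),(325,170,355,195));print("pivot",c2,s2)
c3,s3=cen(p.min(2)>200,(400,110,430,145));print("dot",c3,s3)
c4,s4=cen(p.max(2)<45,(380,65,440,195));print("knob",c4,s4)
W=wplane([c,c2,c3,c4],[.14,.112,.15,.143]);print(W.round(4));print([W2P(x).round(1).tolist() for x in W])
D=wplane([(302,62),(466,66),(462,258),(303,262)],.104);print(D.round(4).tolist());print([W2P(x).round(1).tolist() for x in D])
a=cv2.resize(p[0:270,270:490],None,fx=2.2,fy=2.2,interpolation=cv2.INTER_CUBIC);cv2.imwrite("pics/w1z.png",a[:,:,::-1])
E
```

```text
post px [326.03802281 247.68250951] [315 232  23  30 526]
pivot [339.52212389 182.45132743] [334 177  12  12 113]
dot [416.97046414 128.60337553] [409 120  17  18 237]
knob [406.71845319 134.45997286] [ 388   75   44  109 1474]
[[ 0.5003 -0.3437  0.14  ]
 [ 0.5037 -0.3012  0.112 ]
 [ 0.5445 -0.2536  0.15  ]
 [ 0.5401 -0.2584  0.143 ]]
[[-56.1, -82.0], [-46.1, -40.5], [1.5, 0.1], [-3.6, -3.9]]
[[0.4622, -0.2157, 0.104], [0.5867, -0.1927, 0.104], [0.6163, -0.3466, 0.104], [0.4858, -0.3698, 0.104]]
[[-73.9, 50.4], [52.6, 53.8], [58.1, -102.8], [-74.4, -105.6]]
```

View pics/w1z.png

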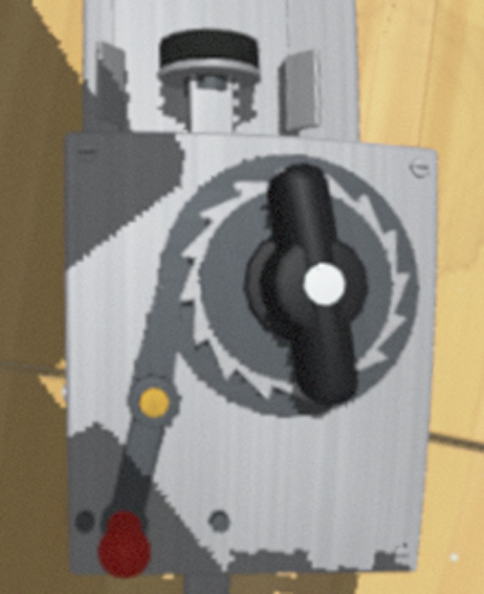

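Request:
jog_arm:
  motion: [0,55,0,0,0,0,0,98,0,0,0,0,0,98,0,0,0,0,0,98,0,0,0,0]

```text
time_s: 2.12
position: [0.4999, -0.3447, 0.1479]
tcp_rot: [[0.155, 0.002, 0.988], [-0.988, -0.002, 0.155], [0.002, -1.0, 0.001]]
force: [-0.2, 0.1, -0.1]
opening: 0.46
```

```bash
sed -i 's/^PO=.*/PO=np.array([.5440,-.2537]);PA=9.1/' h.py
python3 - <<'E'
from h import *
st()
p,d=bot.capture("wrist");cv2.imwrite("pics/wrist2.png",p[200:400,150:500,::-1])
E
```

```text
t 2.12 pos [ 0.4999 -0.3447  0.1479] press [-58.  -82.9] yaw 8.92 F [-0.2  0.1 -0.1] M [-0.03 -0.1  -0.01] op 0.46 j [-45.1  35.7  89.7   0.   54.4 -54. ]
```

View pics/wrist2.png

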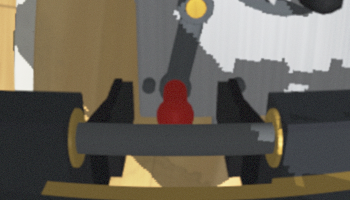

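The post sits between the fingers, so I push it along +z.

Request:
jog_arm:
  motion: [0,0,10,0,0,0,0,0,18,0,0,0,0,0,26,0,0,0,0,0,32,0,0,0,0,0,36,0,0,0,0,0,36,0,0,0,0,0,36,0,0,0]

```text
time_s: 3.05
position: [0.5347, -0.3384, 0.1469]
tcp_rot: [[0.156, 0.0, 0.988], [-0.988, -0.001, 0.156], [0.001, -1.0, 0.0]]
force: [-3.2, -1.1, 2.1]
opening: 0.458
```

Run:
```python
from h import *
st()
p,d=bot.capture("wrist");cv2.imwrite("pics/wrist3.png",p[150:400,150:500,::-1])
```

```text
t 3.05 pos [ 0.5347 -0.3384  0.1469] press [-22.6 -82.1] yaw 8.95 F [-3.2 -1.1  2.1] M [-0.28  0.44 -0.  ] op 0.458 j [-42.4  37.5  85.8  -0.   56.7 -51.4]
```

View pics/wrist3.png

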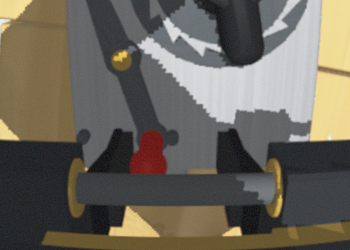

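Request:
jog_arm:
  motion: [0,0,3,0,0,0,0,0,3,0,0,0,0,0,-10,0,0,0,0,0,-12,0,0,0,0,-50,-12,0,0,0,0,-85,-12,0,0,0,0,-85,-12,0,0,0]
  gripper: 0.6

```text
time_s: 3.98
position: [0.5243, -0.3414, 0.235]
tcp_rot: [[0.155, 0.006, 0.988], [-0.988, -0.005, 0.155], [0.006, -1.0, 0.005]]
force: [0.4, -0.7, -0.3]
opening: 0.603
```

Run:
```python
from h import *
st()
p,d=bot.capture("wrist");cv2.imwrite("pics/wrist4.png",p[0:400,150:550,::-1]);np.savez("pics/w4.npz",p=p)
go([.544,-.2537,.2290],15.1)
hsv=cv2.cvtColor(p,cv2.COLOR_RGB2HSV)
```

```text
t 3.98 pos [ 0.5243 -0.3414  0.235 ] press [-33.3 -83.5] yaw 8.91 F [ 0.4 -0.7 -0.3] M [-0.06 -0.1   0.02] op 0.603 j [-43.3  30.7  82.9   0.   66.  -52.2]
t 4.03 shift [-82.5   3.7  34. ] rot [-0.1 -6.2  0.1] F [-0.1  0.2 -0.7] open 0.603 j [-43.3  30.8  83.    0.   66.  -52.2]
```

View pics/wrist4.png

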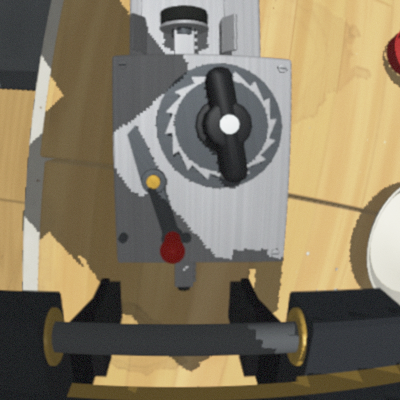

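The catch is clear of the wheel: the post is at (172,248) in the crop, resting at the right-hand stop. Next I measure the bar.

Run:
```python
from h import *
W=wplane([(216+150,75),(234+150,177),(229.5+150,124)],.149);print(W.round(4).tolist(),W2P(W.mean(0)))
d=W[1]-W[0];print(np.degrees(np.arctan2(d[1],d[0])), np.linalg.norm(d),W2P((W[0]+W[1])/2),W2P(W[2]))
```

```text
[[0.5304, -0.2245, 0.149], [0.5516, -0.2838, 0.149], [0.5432, -0.2525, 0.149]] [-2.24140494  0.43986741]
-70.39352424711252 0.06298792540557 [-3.05323577  0.01988788] [-0.61774328  1.27982649]
```

Request:
jog_arm:
  motion: [-50,0,20,0,-5,0,-82,0,34,0,-8,0,-82,0,34,0,-8,0,-82,50,34,0,-8,0,-82,80,34,0,-8,0,-82,92,34,0,-8,0,-82,92,34,0,-8,0]

```text
time_s: 4.9
position: [0.5431, -0.2542, 0.1385]
tcp_rot: [[0.29, -0.002, 0.957], [-0.957, 0.001, 0.29], [-0.002, -1.0, -0.001]]
force: [-0.0, -0.2, 0.1]
opening: 0.602
```

Run:
```python
from h import *
st()
p,d=bot.capture("wrist");cv2.imwrite("pics/wrist5.png",p[100:450,100:550,::-1])
```

```text
t 4.9 pos [ 0.5431 -0.2542  0.1385] press [-1.  -0.3] yaw 16.88 F [-0.  -0.2  0.1] M [-0.03 -0.11  0.02] op 0.602 j [-35.7  36.1  91.   -0.   53.  -52.6]
```

View pics/wrist5.png

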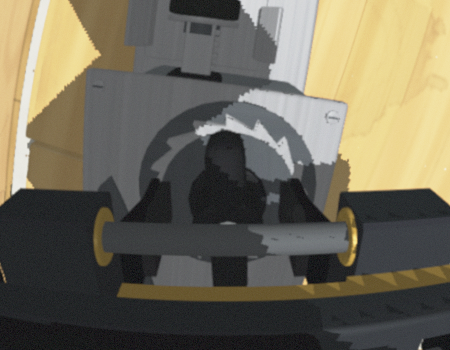

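Request:
jog_arm:
  motion: [0,-4,0,0,0,0,0,-4,0,0,0,0,0,-4,0,0,0,0,0,-4,0,0,0,0,0,-4,0,0,0,0]
  gripper: 0

```text
time_s: 5.58
position: [0.5441, -0.2538, 0.1438]
tcp_rot: [[0.291, 0.001, 0.957], [-0.957, -0.0, 0.291], [0.001, -1.0, 0.001]]
force: [1.5, 0.2, 1.4]
opening: 0.181
```

Run:
```python
from h import *
st()
```

```text
t 5.58 pos [ 0.5441 -0.2538  0.1438] press [ 0.1 -0.1] yaw 16.91 F [1.5 0.2 1.4] M [ 0.15 -0.23 -0.1 ] op 0.181 j [-35.7  35.7  90.9   0.   53.4 -52.6]
```

Request:
jog_arm:
  motion: [0,0,0,0,-6,0,0,0,0,0,-14,0,0,0,0,0,-22,0,0,0,0,0,-30,0,0,0,0,0,-38,0,0,0,0,0,-46,0,0,0,0,0,-54,0,0,0,0,0,-60,0,0,0,0,0,-64,0,0,0,0,0,-66,0,0,0,0,0,-66,0]

```text
time_s: 6.95
position: [0.544, -0.2538, 0.1437]
tcp_rot: [[0.992, 0.001, 0.124], [-0.124, -0.0, 0.992], [0.001, -1.0, -0.0]]
force: [1.4, 2.0, 1.8]
opening: 0.182
```

Run:
```python
from h import *
st()
```

```text
t 6.95 pos [ 0.544  -0.2538  0.1437] press [ 0.  -0.1] yaw 82.9 F [1.4 2.  1.8] M [ 0.29 -0.37  0.03] op 0.182 j [ -35.7   35.7   90.9    0.    53.4 -118.6]
```

Request:
jog_arm:
  motion: [0,0,0,0,-3,0,0,0,0,0,-6,0,0,0,0,0,-9,0,0,0,0,0,-12,0,0,0,0,0,-14,0,0,0,0,0,-14,0]

```text
time_s: 7.7
position: [0.544, -0.2538, 0.1438]
tcp_rot: [[0.993, 0.001, -0.12], [0.12, -0.0, 0.993], [0.001, -1.0, -0.0]]
force: [2.3, 1.5, 1.6]
opening: 0.184
```

Run:
```python
from h import *
st()
```

```text
t 7.7 pos [ 0.544  -0.2538  0.1438] press [ 0.  -0.1] yaw 96.91 F [2.3 1.5 1.6] M [ 0.39 -0.54  0.03] op 0.184 j [ -35.7   35.7   90.9    0.    53.4 -132.6]
```

Request:
jog_arm:
  motion: [0,0,0,0,-2,0,0,0,0,0,-4,0,0,0,0,0,-4,0]

```text
time_s: 8.07
position: [0.5438, -0.2539, 0.1437]
tcp_rot: [[0.982, 0.001, -0.188], [0.188, 0.0, 0.982], [0.001, -1.0, 0.0]]
force: [2.7, 0.9, 3.7]
opening: 0.187
```

Run:
```python
from h import *
st()
p,d=bot.capture("top");cv2.imwrite("pics/top6.png",cv2.resize(p[225:315,335:505],None,fx=4.7,fy=4.7,interpolation=cv2.INTER_CUBIC)[:,:,::-1])
p,d=bot.capture("wrist");cv2.imwrite("pics/wrist6.png",p[:,:,::-1])
```

```text
t 8.07 pos [ 0.5438 -0.2539  0.1437] press [-0.2 -0.1] yaw 100.85 F [2.7 0.9 3.7] M [ 0.33 -0.48 -0.64] op 0.187 j [ -35.7   35.7   90.9    0.    53.5 -136.6]
```

View pics/top6.png

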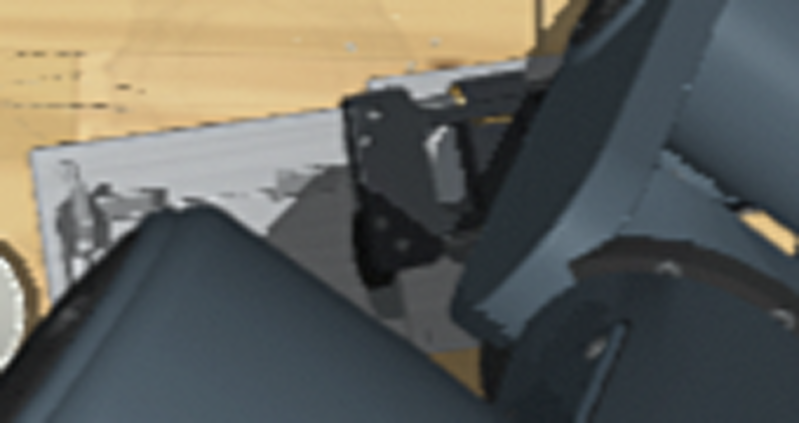

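View pics/wrist6.png

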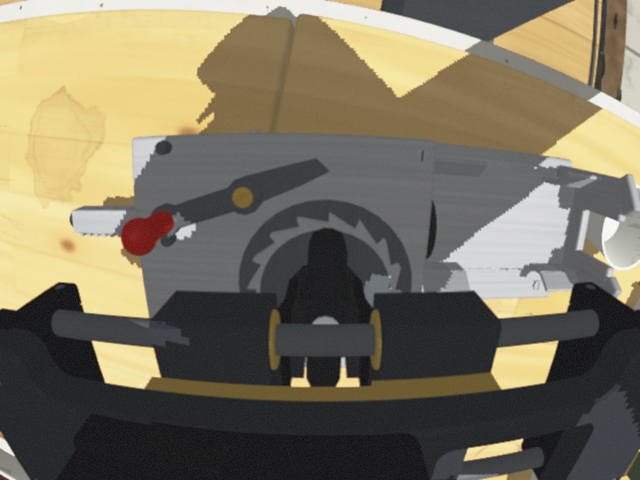

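The wrist moment jumped to 0.64 N·m, so the knob is at the home stop and the bar lies along the press's x. I release it and move off to look at the cartridge.

Request:
jog_arm:
  motion: [0,0,0,0,0,0,0,0,0,0,0,0,0,-10,0,0,0,0,0,-60,0,0,0,0,0,-110,0,0,0,0,0,-110,0,0,0,0]
  gripper: 0.5

```text
time_s: 8.93
position: [0.5459, -0.2555, 0.2588]
tcp_rot: [[0.982, 0.008, -0.19], [0.19, -0.007, 0.982], [0.007, -1.0, -0.008]]
force: [-0.3, -0.8, -0.5]
opening: 0.498
```

Run:
```python
from h import *
st()
p,d=bot.capture("wrist");cv2.imwrite("pics/wrist7.png",p[:,:,::-1]);np.savez("pics/w7.npz",p=p)
go([.475,.07,.265],9)
```

```text
t 8.93 pos [ 0.5459 -0.2555  0.2588] press [ 1.5 -2.1] yaw 100.97 F [-0.3 -0.8 -0.5] M [ 0.09 -0.18 -0.04] op 0.498 j [ -35.7   27.4   84.9   -0.    67.1 -136.6]
t 8.97 shift [ -6.4 -10.2 331.7] rot [ 0.  92.   0.3] F [ 0.3 -0.8 -0.7] open 0.503 j [ -35.7   27.5   85.1   -0.    67.1 -136.6]
```

View pics/wrist7.png

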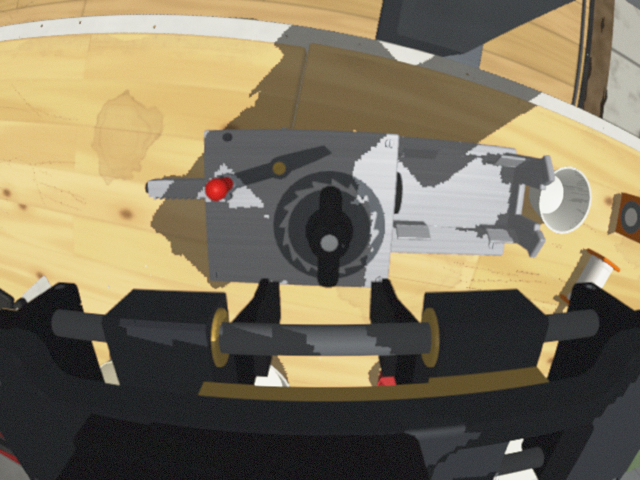

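Request:
jog_arm:
  motion: [-6,-10,50,0,10,0,-6,-10,100,0,20,0,-6,-10,150,0,30,0,-6,-10,200,0,40,0,-6,-10,250,0,50,0,-6,-10,300,0,60,0,-6,-10,332,0,70,0,-6,-10,332,0,80,0,-6,-10,332,0,90,0,-6,-10,332,0,92,0,-6,-10,332,0,92,0]
  gripper: 1

```text
time_s: 10.35
position: [0.4742, 0.0709, 0.2628]
tcp_rot: [[0.157, -0.002, 0.988], [-0.988, 0.0, 0.157], [-0.0, -1.0, -0.002]]
force: [0.2, 1.7, -0.7]
opening: 1.002
```

Run:
```python
from h import *
st()
p,d=bot.capture("wrist");cv2.imwrite("pics/wrist8.png",p[:,:,::-1]);np.savez("pics/w8.npz",p=p,d=d)
p,d=bot.capture("top");cv2.imwrite("pics/top8.png",p[:,:,::-1]);np.savez("pics/t8.npz",p=p,d=d)
```

```text
t 10.35 pos [0.4742 0.0709 0.2628] press [-17.6 331.6] yaw 9.05 F [ 0.2  1.7 -0.7] M [-0.02 -0.13  0.03] op 1.002 j [ -4.9  17.6 101.1  -0.   61.4 -13.9]
```

View pics/wrist8.png

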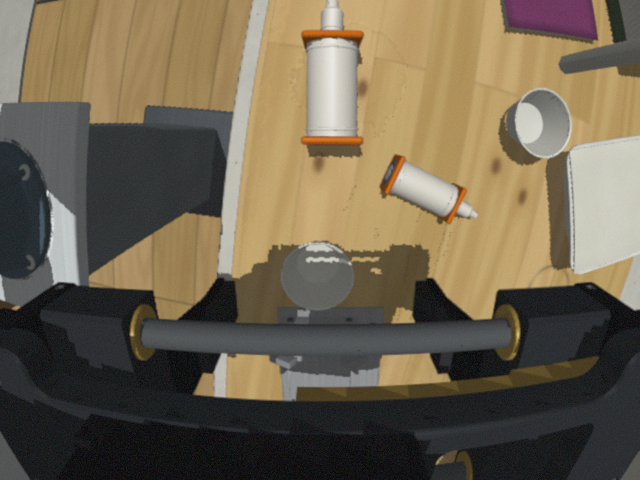

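View pics/top8.png

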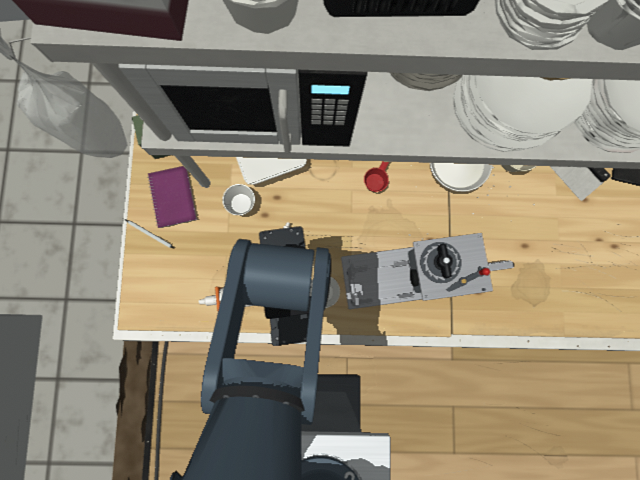

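The wrist view shows the large cartridge with its near collar at (302–363, 140), far collar at (302–363, 36) and neck pointing up to (333,5).

Run:
```python
from h import *
p=np.load("pics/w8.npz")["p"];hsv=cv2.cvtColor(p,cv2.COLOR_RGB2HSV)
m=((hsv[...,0]>4)&(hsv[...,0]<16)&(hsv[...,1]>170)&(hsv[...,2]>90)).astype(np.uint8)
m[:, :280]=0;m[:,375:]=0;m[160:]=0
k,l,s,c=cv2.connectedComponentsWithStats(m)
C=[]
for i in range(1,k):
    if s[i,4]>60: print(s[i],c[i]); C.append(c[i])
W=wplane(C,.0575);print(W.round(4).tolist())
mid=(W[0]+W[1])/2;d=W[0]-W[1];print("mid",mid,"len",np.linalg.norm(d),"dir",np.degrees(np.arctan2(d[1],d[0])))
E0=wplane([(302,139.5),(363,140.5),(303,35.5),(363,35.5)],.058);print(E0.round(4).tolist())
t=np.load("pics/top0.npz")
W=plane("top",[(262.6,293),(217.8,299.1)],.057);print(W.round(4).tolist(),W.mean(0)); d=W[1]-W[0];print(np.degrees(np.arctan2(d[1],d[0])),np.linalg.norm(d))
```

```text
[302  30  61  10 412] [332.23786408  33.92718447]
[302 137  61   8 448] [332.56696429 140.22321429]
[[0.4545, 0.2424, 0.0575], [0.4707, 0.1426, 0.0575]]
mid [0.46257739 0.19250834 0.0575    ] len 0.10116912234175783 dir 99.22524538589136
[[0.4428, 0.1389, 0.058], [0.4984, 0.147, 0.058], [0.4283, 0.2367, 0.058], [0.4825, 0.2458, 0.058]]
[[0.4664, 0.1398, 0.057], [0.4503, 0.2408, 0.057]] [0.45837638 0.19028917 0.057     ]
99.08456230282987 0.10222127543814322
```

Run:
```python
from h import *
go([.4605,.1914,.11],9.15)
go([.4605,.1914,.032],9.15)
```

```text
t 10.45 shift [-121.2  153.2    5.2] rot [ 0.1 -0.1 -0. ] F [-0.3 -0.1  0. ] open 1.001 j [ -4.9  17.6 101.   -0.   61.4 -13.9]
t 10.45 shift [-121.2  231.2    5.3] rot [ 0.1 -0.1 -0. ] F [-0.3 -0.1  0. ] open 1.001 j [ -4.9  17.6 101.   -0.   61.4 -13.9]
```

Request:
jog_arm:
  motion: [-60,10,3,0,0,0,-121,40,5,0,0,0,-121,90,5,0,0,0,-121,140,5,0,0,0,-121,153,5,0,0,0,-121,153,5,0,0,0]

```text
time_s: 11.2
position: [0.4611, 0.1911, 0.1104]
tcp_rot: [[0.155, -0.001, 0.988], [-0.988, -0.0, 0.155], [0.0, -1.0, -0.001]]
force: [0.8, 0.1, 0.2]
opening: 1.001
```

Run:
```python
from h import *
st()
p,d=bot.capture("wrist");cv2.imwrite("pics/wrist9.png",p[:,:,::-1]);np.savez("pics/w9.npz",p=p,d=d)
go([.4605,.1914,.032],9.15)
```

```text
t 11.2 pos [0.4611 0.1911 0.1104] press [-11.5 452.3] yaw 8.93 F [0.8 0.1 0.2] M [-0.02 -0.11  0.  ] op 1.001 j [  9.7  33.1 106.7   0.   40.3   0.7]
t 11.25 shift [-0.4 79.4 -1.5] rot [-0.1 -0.2 -0. ] F [-0.6 -0.3  0.1] open 1.002 j [  9.7  33.  106.6   0.   40.3   0.7]
```

View pics/wrist9.png

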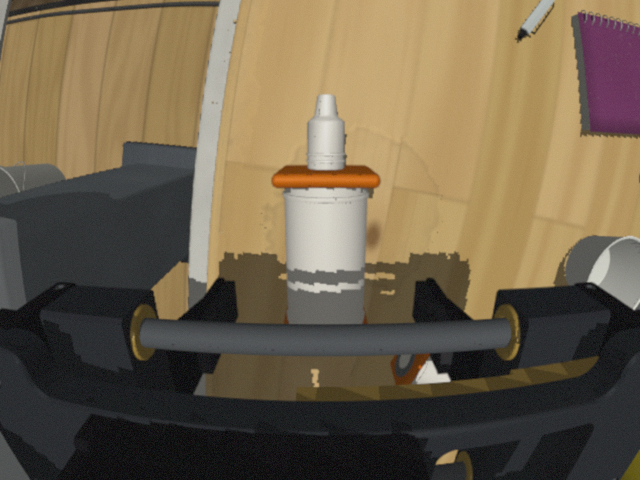

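Cartridge is centred between the jaws, with the front collar at (326,177). I descend and grip.

Request:
jog_arm:
  motion: [0,40,-1,0,0,0,0,70,-1,0,0,0,0,79,-1,0,0,0,0,79,-1,0,0,0]

```text
time_s: 11.75
position: [0.4609, 0.1912, 0.0325]
tcp_rot: [[0.155, 0.002, 0.988], [-0.988, 0.0, 0.155], [-0.0, -1.0, 0.002]]
force: [0.2, 0.4, 1.0]
opening: 1.002
```

Request:
jog_arm:
  motion: [0,0,0,0,0,0,0,0,0,0,0,0,0,0,0,0,0,0,0,0,0,0,0,0,0,0,0,0,0,0]
  gripper: 0

```text
time_s: 12.38
position: [0.4603, 0.1913, 0.0317]
tcp_rot: [[0.155, 0.001, 0.988], [-0.988, 0.0, 0.155], [-0.0, -1.0, 0.001]]
force: [0.4, -0.2, 1.2]
opening: 0.564
```

Run:
```python
from h import *
st()
```

```text
t 12.38 pos [0.4603 0.1913 0.0317] press [-12.3 452.6] yaw 8.93 F [ 0.4 -0.2  1.2] M [-0.   -0.17  0.01] op 0.564 j [  9.7  41.8 108.7   0.   29.4   0.8]
```

Request:
jog_arm:
  motion: [0,-30,0,0,0,0,0,-85,0,0,0,0,0,-140,0,0,0,0,0,-150,0,0,0,0,0,-150,0,0,0,0]

```text
time_s: 13.0
position: [0.4595, 0.1911, 0.1815]
tcp_rot: [[0.155, -0.0, 0.988], [-0.988, -0.0, 0.155], [0.0, -1.0, -0.0]]
force: [0.2, -0.7, -2.4]
opening: 0.564
```

Run:
```python
from h import *
st();s=bot.read_state()
p,d=bot.capture("wrist");cv2.imwrite("pics/wrist10.png",p[:,:,::-1]);np.savez("pics/w10.npz",p=p,d=d)
hsv=cv2.cvtColor(p,cv2.COLOR_RGB2HSV)
m=((hsv[...,0]>4)&(hsv[...,0]<16)&(hsv[...,1]>170)&(hsv[...,2]>70)).astype(np.uint8)
k,l,S,c=cv2.connectedComponentsWithStats(m)
for i in range(1,k):
    if S[i,4]>100:
        o,r=wray([c[i],(S[i][0],c[i][1]),(S[i][0]+S[i][2],c[i][1])],np.zeros(3),np.eye(3))
        X=o+r*((-.026-o[1])/r[:,1])[:,None]
        print(S[i],c[i],(X*1000).round(1).tolist())
```

```text
t 13.0 pos [0.4595 0.1911 0.1815] press [-13.1 452.6] yaw 8.93 F [ 0.2 -0.7 -2.4] M [-0.02 -0.08 -0.04] op 0.564 j [  9.7  25.9 103.8  -0.   50.3   0.8]
[ 237  181  176   43 5947] [324.97612241 204.64486296] [[-55.6, -26.0, 0.6], [-55.8, -26.0, -27.4], [-55.8, -26.0, 28.6]]
```

View pics/wrist10.png

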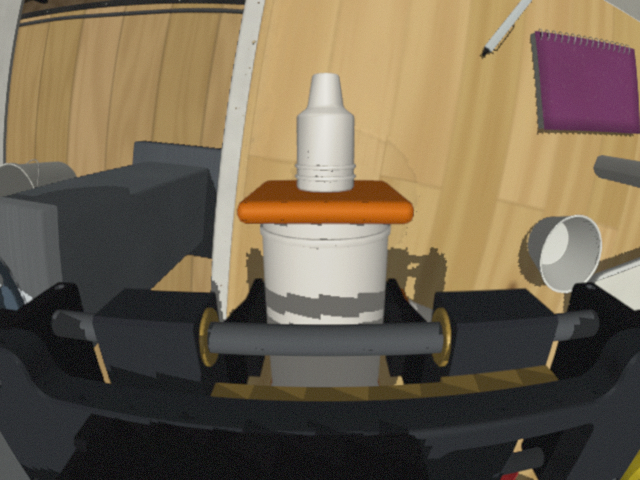

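Run:
```python
from h import *
p=np.load("pics/w10.npz")["p"]
print(p[176:230:2,325].tolist())
for r in (198,200,202,204,220,222,224):
    o,d=wray([(325,r)],np.zeros(3),np.eye(3));print(r,((o+d*((-.026-o[1])/d[:,1])[:,None])*1000).round(1))
for r in (73,75):
    o,d=wray([(325,r)],np.zeros(3),np.eye(3));print("tip",r,((o+d*((.003-o[1])/d[:,1])[:,None])*1000).round(1))
```

```text
[[213, 210, 200], [227, 227, 222], [202, 197, 187], [200, 198, 189], [220, 217, 210], [219, 217, 209], [219, 216, 208], [210, 208, 197], [130, 100, 83], [116, 62, 21], [117, 62, 14], [118, 62, 16], [126, 68, 11], [144, 75, 26], [189, 99, 20], [201, 105, 23], [211, 114, 38], [217, 121, 40], [213, 114, 38], [200, 108, 23], [193, 99, 25], [175, 92, 19], [159, 84, 17], [144, 83, 47], [193, 183, 170], [222, 220, 212], [219, 217, 210]]
198 [[-57.7 -26.    0.6]]
200 [[-57.1 -26.    0.6]]
202 [[-56.4 -26.    0.6]]
204 [[-55.8 -26.    0.6]]
220 [[-50.7 -26.    0.6]]
222 [[-50.  -26.    0.6]]
224 [[-49.4 -26.    0.6]]
tip 73 [[-101.2    3.     0.6]]
tip 75 [[-100.4    3.     0.6]]
```

Run:
```python
from h import *
x=P2W(-25.6,40);print(x);go([*x,.25],9.1)
```

```text
[ 0.51239588 -0.21825229]
t 13.05 shift [412.6 -69.5 -10.7] rot [ 0.2 -0.2  0. ] F [-0.1  0.2 -2.9] open 0.565 j [  9.7  26.  103.9  -0.   50.3   0.8]
```

Request:
jog_arm:
  motion: [40,-35,-1,0,0,0,90,-60,-3,0,0,0,150,-69,-4,0,0,0,210,-69,-6,0,0,0,270,-69,-7,0,0,0,330,-69,-9,0,0,0,380,-69,-10,0,0,0,405,-69,-11,0,-0.2,0,413,-69,-11,0,-0.2,0,413,-69,-11,0,-0.2,0,413,-69,-11,0,-0.2,0]

```text
time_s: 14.42
position: [0.5126, -0.2168, 0.2498]
tcp_rot: [[0.16, -0.002, 0.987], [-0.987, 0.002, 0.16], [-0.002, -1.0, -0.002]]
force: [0.7, -0.1, -2.0]
opening: 0.564
```

Run:
```python
from h import *
st()
s=bot.read_state()
p,d=bot.capture("wrist");cv2.imwrite("pics/wrist11.png",p[:,:,::-1]);np.savez("pics/w11.npz",p=p,d=d,pos=s["position"],R=s["tcp_rot"])
cv2.imwrite("pics/w11z.png",cv2.resize(p[0:200,220:440],None,fx=3,fy=3,interpolation=cv2.INTER_CUBIC)[:,:,::-1])
```

```text
t 14.43 pos [ 0.5126 -0.2168  0.2498] press [-25.1  41.4] yaw 9.2 F [ 0.7 -0.1 -2. ] M [ 0.03 -0.12  0.02] op 0.564 j [-34.4  24.6  91.6   0.   63.9 -43.7]
```

View pics/wrist11.png

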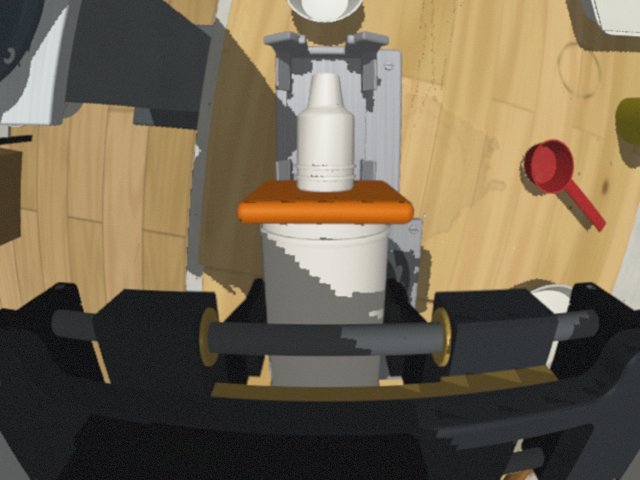

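View pics/w11z.png

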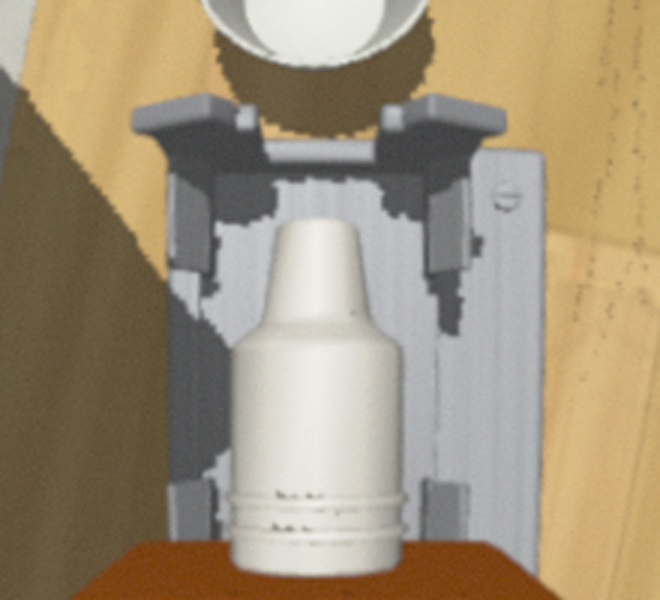

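Run:
```python
from h import *
f=np.load("pics/w11.npz");s={"position":f["pos"],"tcp_rot":f["R"]}
g=lambda x,y:(220+x/3-.3,y/3-.3)
for n,a,b,z in(("plate",(132,112),(507,112),.105),("mouth",(257,118),(381,118),.105),("slotbot",(265,143),(376,143),.055),("lipfar",(169,180),(471,180),.072),("lipnear",(169,490),(471,490),.072)):
    W=wplane([g(*a),g(*b)],z,s);q=[W2P(w) for w in W];print(n,np.round(q,1).tolist(),"mid",((q[0]+q[1])/2).round(1))
t=np.load("pics/t8.npz")["p"]
cv2.imwrite("pics/t8z.png",cv2.resize(t[235:315,335:425],None,fx=7,fy=7,interpolation=cv2.INTER_CUBIC)[:,:,::-1])
p,d=bot.capture("scene");cv2.imwrite("pics/s11.png",cv2.resize(p[150:290,310:430],None,fx=5,fy=4.2,interpolation=cv2.INTER_CUBIC)[:,:,::-1])
```

```text
plate [[-71.7, 196.4], [23.6, 196.7]] mid [-24.1 196.5]
mouth [[-39.8, 193.5], [-8.6, 193.6]] mid [-24.2 193.5]
slotbot [[-40.1, 198.6], [-7.3, 198.7]] mid [-23.7 198.6]
lipfar [[-66.3, 184.2], [18.7, 184.5]] mid [-23.8 184.3]
lipnear [[-66.7, 94.3], [19.6, 94.6]] mid [-23.6  94.5]
```

Run:
```python
from h import *
x=P2W(-24.6,125.5);go([*x,.135],9.1)
```

```text
t 14.53 shift [-84.3 115.5   0.5] rot [ 0.   0.1 -0. ] F [ 0.1 -0.2 -2. ] open 0.566 j [-34.4  24.6  91.5   0.   63.9 -43.7]
```

Request:
jog_arm:
  motion: [-45,0,0.5,0,0.1,0,-84,20,0.5,0,0.1,0,-84,70,0.5,0,0.1,0,-84,105,0.5,0,0.1,0,-84,115,0.5,0,0.1,0,-84,115,0.5,0,0.1,0,-84,115,0.5,0,0.1,0]

```text
time_s: 15.4
position: [0.5015, -0.136, 0.137]
tcp_rot: [[0.157, 0.003, 0.988], [-0.988, -0.001, 0.157], [0.002, -1.0, 0.003]]
force: [-0.5, -0.5, -1.7]
opening: 0.567
```

Run:
```python
from h import *
st()
s=bot.read_state()
p,d=bot.capture("wrist");cv2.imwrite("pics/w12z.png",cv2.resize(p[0:260,200:460],None,fx=2.3,fy=2.3,interpolation=cv2.INTER_CUBIC)[:,:,::-1])
x=P2W(-24.6,125.5);go([*x,.0745],9.1)
```

```text
t 15.4 pos [ 0.5015 -0.136   0.137 ] press [-23.4 123. ] yaw 9.04 F [-0.5 -0.5 -1.7] M [-0.03 -0.18  0.02] op 0.567 j [-27.5  31.4 103.    0.   45.4 -36.5]
t 15.45 shift [-2.7 62.5 -1.3] rot [-0.2 -0.1  0.1] F [-0.2 -0.7 -2.3] open 0.565 j [-27.5  31.4 103.    0.   45.4 -36.6]
```

View pics/w12z.png

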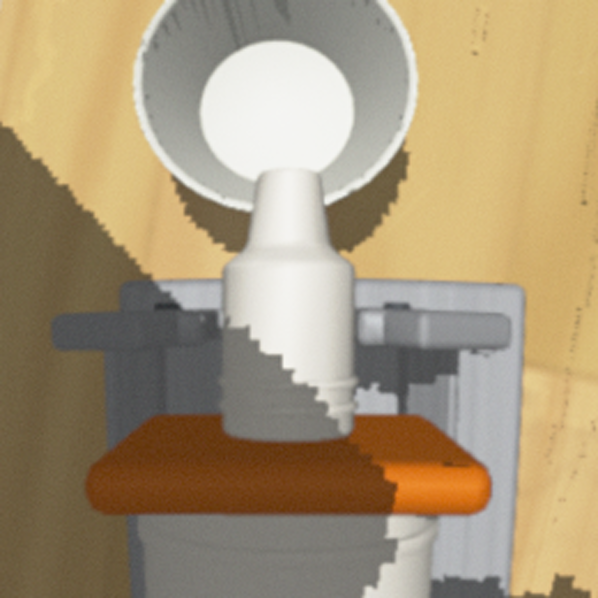

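Request:
jog_arm:
  motion: [-2,20,-1.3,0,0,0,-2,38,-1.3,0,0,0,-2,50,-1.3,0,0,0,-2,57,-1.3,0,0,0,-2,60,-1.3,0,0,0,-2,60,-1.3,0,0,0]

```text
time_s: 16.2
position: [0.4989, -0.1338, 0.0757]
tcp_rot: [[0.157, 0.0, 0.988], [-0.988, -0.0, 0.157], [0.0, -1.0, 0.0]]
force: [-0.9, 0.0, -1.9]
opening: 0.565
```

Run:
```python
from h import *
st()
```

```text
t 16.2 pos [ 0.4989 -0.1338  0.0757] press [-25.5 125.5] yaw 9.03 F [-0.9  0.  -1.9] M [ 0.02 -0.15  0.02] op 0.565 j [-27.4  37.6 105.2   0.   37.2 -36.5]
```

Still free, carrying the cartridge's weight. I lower it to contact.

Request:
jog_arm:
  motion: [0,1.5,0.6,0,0,0,0,3,0.6,0,0,0,0,3,0.6,0,0,0]

```text
time_s: 16.58
position: [0.4996, -0.1338, 0.0727]
tcp_rot: [[0.157, 0.001, 0.988], [-0.988, -0.0, 0.157], [0.0, -1.0, 0.001]]
force: [1.0, 0.0, -0.5]
opening: 0.566
```

Run:
```python
from h import *
st()
```

```text
t 16.57 pos [ 0.4996 -0.1338  0.0727] press [-24.9 125.5] yaw 9.03 F [ 1.   0.  -0.5] M [ 0.02 -0.16 -0.01] op 0.566 j [-27.4  37.9 105.2   0.   36.8 -36.4]
```

Request:
jog_arm:
  motion: [0,0,0,0,0,0,0,0,0,0,0,0,0,0,0,0,0,0,0,-20,0,0,0,0,0,-80,0,0,0,0,0,-140,0,0,0,0,0,-180,0,0,0,0,0,-180,0,0,0,0]
  gripper: 0.75

```text
time_s: 17.58
position: [0.5012, -0.1345, 0.2561]
tcp_rot: [[0.157, 0.008, 0.988], [-0.988, -0.004, 0.157], [0.005, -1.0, 0.007]]
force: [0.1, -0.1, -0.1]
opening: 0.753
```

Run:
```python
from h import *
st()
p,d=bot.capture("wrist");cv2.imwrite("pics/wrist13.png",p[:,:,::-1])
p,d=bot.capture("scene");cv2.imwrite("pics/s13.png",cv2.resize(p[150:290,300:440],None,fx=4.2,fy=4.2,interpolation=cv2.INTER_CUBIC)[:,:,::-1])
x=P2W(-22,-83);go([*x,.245],9.1)
```

```text
t 17.57 pos [ 0.5012 -0.1345  0.2561] press [-23.4 124.5] yaw 9.04 F [ 0.1 -0.1 -0.1] M [-0.01 -0.09 -0.01] op 0.753 j [-27.4  21.   96.7   0.   61.7 -36.4]
t 17.68 shift [209.    7.3   3.8] rot [ 0.  -0.1 -0. ] F [-0.4  0.   0.1] open 0.751 j [-27.4  21.3  97.   -0.   61.7 -36.4]
```

View pics/wrist13.png

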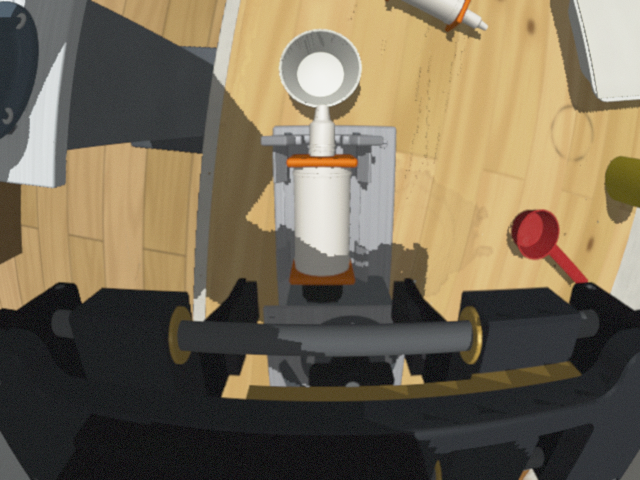

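View pics/s13.png

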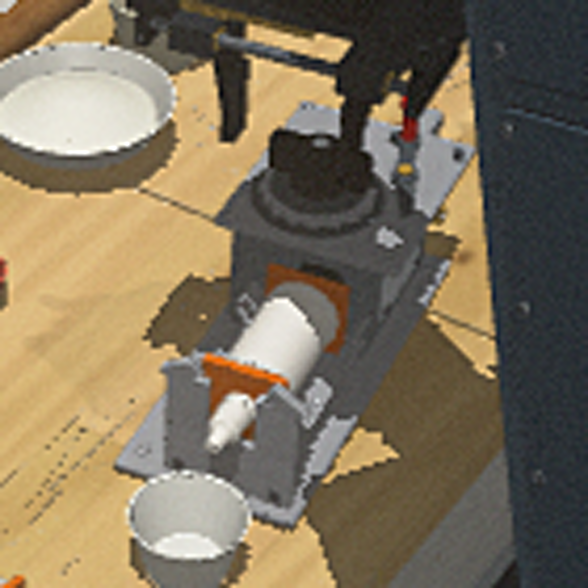

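Both views show the cartridge in the trough, neck in the slot and front collar inside the plate. Now I set the catch back.

Request:
jog_arm:
  motion: [60,2,0,0,0,0,120,5,-2,0,0,0,180,7,-6,0,0,0,209,7,-9,0,0,0,209,7,-9,0,0,0,209,7,-9,0,0,0,209,7,-9,0,0,0]
  gripper: 0.46

```text
time_s: 18.55
position: [0.523, -0.3396, 0.2448]
tcp_rot: [[0.158, -0.002, 0.987], [-0.987, 0.002, 0.158], [-0.002, -1.0, -0.001]]
force: [0.4, -0.6, 0.4]
opening: 0.458
```

Run:
```python
from h import *
st()
p,d=bot.capture("wrist");cv2.imwrite("pics/wrist14.png",p[:,:,::-1])
x=P2W(-35,-83);go([*x,.147],9.1)
hsv=cv2.cvtColor(p,cv2.COLOR_RGB2HSV)
red=((hsv[...,0]<6)|(hsv[...,0]>174))&(hsv[...,1]>120)&(hsv[...,2]>50);red[:,:280]=0;red[:,400:]=0;red[:200]=0;red[300:]=0
v,u=np.nonzero(red);c=[u.mean(),v.mean()];print(c,W2P(wplane([c],.141)[0]))
```

```text
t 18.55 pos [ 0.523  -0.3396  0.2448] press [-34.4 -81.5] yaw 9.12 F [ 0.4 -0.6  0.4] M [-0.02 -0.13  0.03] op 0.458 j [-43.3  30.1  82.2   0.   67.8 -52.4]
t 18.6 shift [ 1.4 98.2 -0.8] rot [ 0.   0.  -0.1] F [1.2 0.2 0.1] open 0.464 j [-43.3  30.1  82.2   0.   67.8 -52.4]
[np.float64(324.48), np.float64(247.35809523809525)] [-33.8902402  -81.21267305]
```

View pics/wrist14.png

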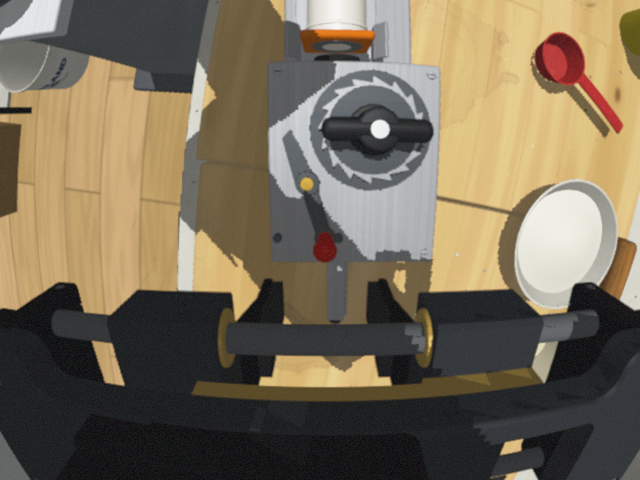

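Request:
jog_arm:
  motion: [1,50,-0.5,0,0,0,1,90,-0.5,0,0,0,1,97,-0.5,0,0,0,1,97,-0.5,0,0,0,1,97,-11,0,0,0,1,97,-20,0,0,0,1,97,-28,0,0,0,1,97,-34,0,0,0,1,97,-38,0,0,0,1,97,-38,0,0,0,1,97,-38,0,0,0]

```text
time_s: 19.98
position: [0.4853, -0.3482, 0.1483]
tcp_rot: [[0.157, -0.001, 0.988], [-0.988, 0.001, 0.157], [-0.001, -1.0, -0.001]]
force: [0.7, 0.1, -0.7]
opening: 0.457
```

Run:
```python
from h import *
st()
p,d=bot.capture("wrist");cv2.imwrite("pics/wrist15.png",p[100:400,150:500,::-1])
```

```text
t 19.98 pos [ 0.4853 -0.3482  0.1483] press [-72.9 -84. ] yaw 9.04 F [ 0.7  0.1 -0.7] M [-0.06 -0.12 -0.02] op 0.457 j [-46.4  35.1  91.   -0.   53.9 -55.4]
```

View pics/wrist15.png

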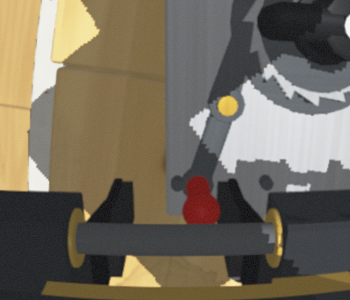

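The post snapped back to the in-teeth side, with no force left on the tool. I go back to the knob.

Run:
```python
from h import *
go([.544,-.2538,.24],99.1)
```

```text
t 20.02 shift [-84.1 -91.8  72.7] rot [  0.  -90.1  -0.1] F [-0.5 -0.7  0.4] open 0.457 j [-46.4  35.1  91.   -0.   53.9 -55.4]
```

Request:
jog_arm:
  motion: [0,0,8,0,0,0,0,-50,8,0,0,0,0,-92,8,0,0,0,0,-92,8,0,0,0,-40,-92,40,0,-10,0,-84,-92,73,0,-20,0,-84,-92,73,0,-30,0,-84,-92,73,0,-40,0,-84,-92,73,0,-50,0,-84,-92,73,0,-60,0,-84,-92,73,0,-70,0,-84,-92,73,0,-80,0,-84,-92,73,0,-90,0,-84,-92,73,0,-90,0,-84,-92,73,0,-90,0]
  gripper: 0.5

```text
time_s: 21.9
position: [0.5446, -0.2537, 0.2397]
tcp_rot: [[0.988, -0.001, -0.155], [0.155, 0.001, 0.988], [-0.001, -1.0, 0.001]]
force: [0.2, -0.0, 0.3]
opening: 0.503
```

Run:
```python
from h import *
st()
p,d=bot.capture("wrist");cv2.imwrite("pics/wrist16.png",p[:,:,::-1])
p,d=bot.capture("scene");cv2.imwrite("pics/s16.png",cv2.resize(p[150:290,300:440],None,fx=4.2,fy=4.2,interpolation=cv2.INTER_CUBIC)[:,:,::-1])
go([.544,-.2538,.1437],99.1)
```

```text
t 21.9 pos [ 0.5446 -0.2537  0.2397] press [ 0.6 -0. ] yaw 98.9 F [ 0.2 -0.   0.3] M [ 0.15 -0.11 -0.02] op 0.503 j [ -35.6   28.7   85.9   -0.    65.5 -134.5]
t 22.0 shift [-0.6 96.4  0.1] rot [-0.  -0.2 -0. ] F [ 0.6 -0.9 -0.6] open 0.501 j [ -35.6   28.7   85.9   -0.    65.5 -134.6]
```

View pics/wrist16.png

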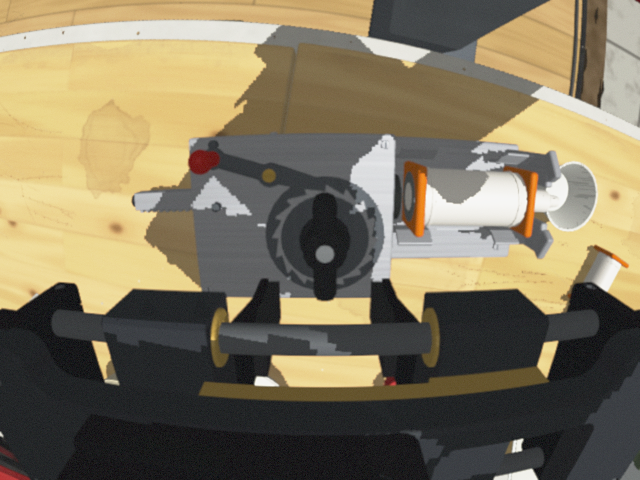

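View pics/s16.png

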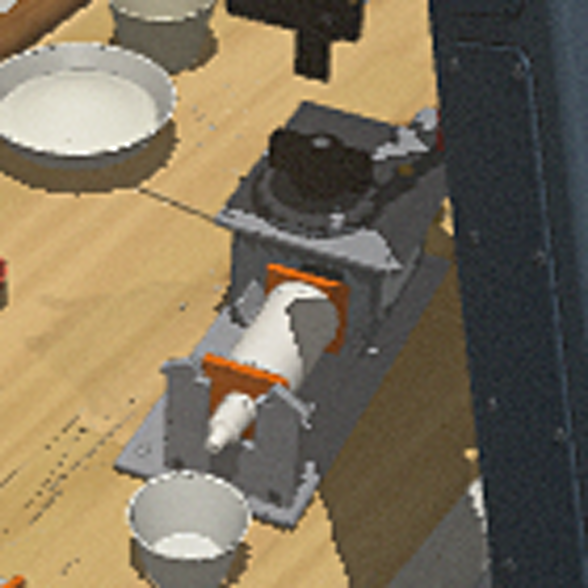

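Catch tip is on the wheel, the bar is at home and the cartridge is seated. I descend and grip the knob.

Request:
jog_arm:
  motion: [-0.5,50,0,0,0,0,-0.5,85,0,0,0,0,-0.5,96,0,0,0,0,-0.5,96,0,0,0,0,-0.5,96,0,0,0,0]

```text
time_s: 22.62
position: [0.5453, -0.2548, 0.1461]
tcp_rot: [[0.988, 0.003, -0.157], [0.157, -0.002, 0.988], [0.002, -1.0, -0.002]]
force: [-0.5, -0.2, 0.4]
opening: 0.502
```

Request:
jog_arm:
  motion: [0,0,0,0,0,0,0,0,0,0,0,0,0,0,0,0,0,0,0,0,0,0,0,0]
  gripper: 0

```text
time_s: 23.12
position: [0.5443, -0.2538, 0.1448]
tcp_rot: [[0.988, 0.0, -0.157], [0.157, 0.0, 0.988], [0.0, -1.0, 0.0]]
force: [0.1, 1.2, 2.1]
opening: 0.185
```

Run:
```python
from h import *
st()
```

```text
t 23.12 pos [ 0.5443 -0.2538  0.1448] press [ 0.3 -0.2] yaw 99.02 F [0.1 1.2 2.1] M [ 0.28 -0.07  0.  ] op 0.185 j [ -35.7   35.6   90.7    0.    53.7 -134.7]
```

Request:
jog_arm:
  motion: [0,0,0,0,6,0,0,0,0,0,12,0,0,0,0,0,18,0,0,0,0,0,24,0,0,0,0,0,30,0,0,0,0,0,35,0,0,0,0,0,40,0,0,0,0,0,40,0]

```text
time_s: 24.12
position: [0.5443, -0.2539, 0.1448]
tcp_rot: [[0.858, 0.0, 0.514], [-0.514, 0.0, 0.858], [-0.0, -1.0, 0.0]]
force: [-1.3, 2.1, 2.7]
opening: 0.18
```

Run:
```python
from h import *
st()
```

```text
t 24.12 pos [ 0.5443 -0.2539  0.1448] press [ 0.3 -0.2] yaw 59.06 F [-1.3  2.1  2.7] M [ 0.22 -0.08 -0.12] op 0.18 j [-35.7  35.6  90.7   0.   53.7 -94.7]
```

Request:
jog_arm:
  motion: [0,0,0,0,2,0,0,0,0,0,4,0,0,0,0,0,6,0,0,0,0,0,6,0]

```text
time_s: 24.62
position: [0.5443, -0.2539, 0.1448]
tcp_rot: [[0.799, 0.0, 0.602], [-0.602, 0.0, 0.799], [0.0, -1.0, 0.0]]
force: [-0.1, 2.0, 5.3]
opening: 0.182
```

Run:
```python
from h import *
st()
```

```text
t 24.62 pos [ 0.5443 -0.2539  0.1448] press [ 0.3 -0.3] yaw 52.99 F [-0.1  2.   5.3] M [ 0.39  0.02 -0.01] op 0.182 j [-35.7  35.6  90.7   0.   53.7 -88.7]
```

Run:
```python
from h import *
st()
p,d=bot.capture("wrist");cv2.imwrite("pics/wrist17.png",cv2.resize(p[0:350,200:600],None,fx=2,fy=2,interpolation=cv2.INTER_CUBIC)[:600,:,::-1])
p,d=bot.capture("scene");cv2.imwrite("pics/s17.png",cv2.resize(p[150:290,300:440],None,fx=4.2,fy=4.2,interpolation=cv2.INTER_CUBIC)[:,:,::-1])
st()
```

```text
t 24.62 pos [ 0.5443 -0.2539  0.1448] press [ 0.3 -0.3] yaw 52.99 F [-0.1  2.   5.3] M [ 0.39  0.02 -0.01] op 0.182 j [-35.7  35.6  90.7   0.   53.7 -88.7]
t 24.73 pos [ 0.5443 -0.2539  0.1448] press [ 0.3 -0.3] yaw 53.0 F [-0.5  2.6  4.5] M [0.41 0.05 0.02] op 0.186 j [-35.7  35.6  90.7   0.   53.7 -88.7]
```

View pics/wrist17.png

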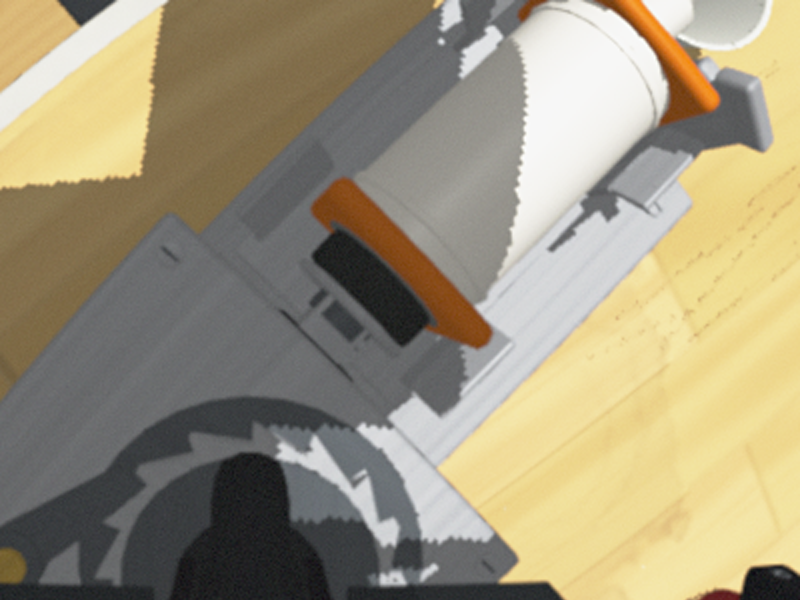

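View pics/s17.png

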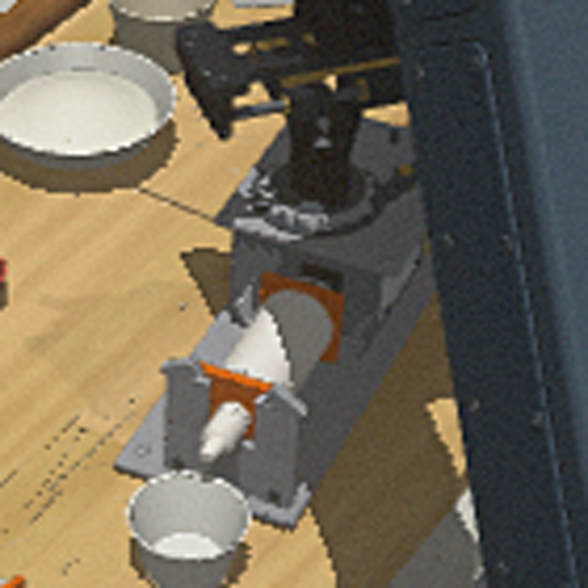

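Ram has pushed the cartridge up to the plate. I turn on in small steps, watching the moment.

Request:
jog_arm:
  motion: [0,0,0,0,0.8,0,0,0,0,0,1.5,0,0,0,0,0,1.5,0]

```text
time_s: 25.1
position: [0.5443, -0.2539, 0.1448]
tcp_rot: [[0.783, 0.0, 0.622], [-0.622, 0.0, 0.783], [-0.0, -1.0, 0.0]]
force: [-1.1, 2.3, 5.7]
opening: 0.183
```

Run:
```python
from h import *
st()
```

```text
t 25.1 pos [ 0.5443 -0.2539  0.1448] press [ 0.3 -0.3] yaw 51.51 F [-1.1  2.3  5.7] M [0.36 0.02 0.03] op 0.183 j [-35.7  35.6  90.7   0.   53.7 -87.2]
```

Request:
jog_arm:
  motion: [0,0,0,0,0.5,0,0,0,0,0,1,0,0,0,0,0,1,0]

```text
time_s: 25.48
position: [0.5443, -0.2539, 0.1448]
tcp_rot: [[0.772, 0.0, 0.636], [-0.636, 0.0, 0.772], [0.0, -1.0, 0.0]]
force: [-0.8, 1.8, 5.3]
opening: 0.183
```

Run:
```python
from h import *
st()
p,d=bot.capture("wrist");cv2.imwrite("pics/wrist18.png",cv2.resize(p[0:300,200:600],None,fx=2,fy=2,interpolation=cv2.INTER_CUBIC)[:600,:,::-1])
```

```text
t 25.48 pos [ 0.5443 -0.2539  0.1448] press [ 0.3 -0.3] yaw 50.54 F [-0.8  1.8  5.3] M [0.39 0.   0.17] op 0.183 j [-35.7  35.6  90.7   0.   53.7 -86.2]
```

View pics/wrist18.png

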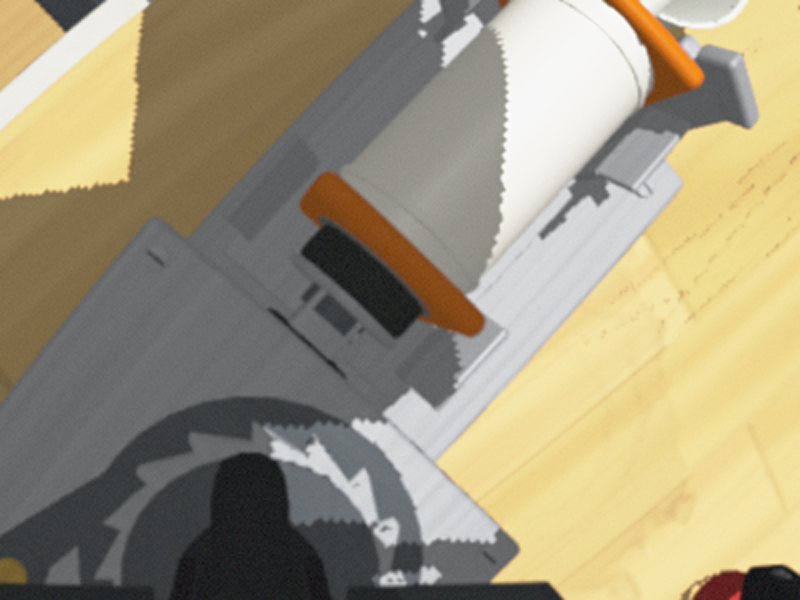

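Request:
jog_arm:
  motion: [0,0,0,0,0.5,0,0,0,0,0,1,0,0,0,0,0,1,0,0,0,0,0,1,0]

```text
time_s: 26.02
position: [0.5443, -0.254, 0.1448]
tcp_rot: [[0.761, 0.0, 0.649], [-0.649, 0.0, 0.761], [0.0, -1.0, 0.0]]
force: [-1.1, 1.3, 5.5]
opening: 0.176
```

Run:
```python
from h import *
st()
```

```text
t 26.02 pos [ 0.5443 -0.254   0.1448] press [ 0.3 -0.3] yaw 49.56 F [-1.1  1.3  5.5] M [ 0.35 -0.02  0.24] op 0.176 j [-35.7  35.6  90.7   0.   53.7 -85.2]
```

Moment rises steadily (0.03, 0.17, 0.24 N·m), so the ram is snug. I release, retreat and check.

Request:
jog_arm:
  motion: [0,0,0,0,0,0,0,0,0,0,0,0,0,-10,0,0,0,0,0,-60,0,0,0,0,0,-110,0,0,0,0,60,-130,0,0,0,0,110,-130,0,0,0,0,110,-130,0,0,0,0]
  gripper: 0.5

```text
time_s: 27.02
position: [0.63, -0.3281, 0.2747]
tcp_rot: [[0.76, 0.003, 0.65], [-0.65, -0.002, 0.76], [0.004, -1.0, 0.0]]
force: [-0.4, 0.2, 0.0]
opening: 0.501
```

Run:
```python
from h import *
st()
for n in("wrist","top","scene"):
    p,d=bot.capture(n)
    if n=="wrist": cv2.imwrite("pics/w19.png",cv2.resize(p[0:300,150:550],None,fx=2,fy=2,interpolation=cv2.INTER_CUBIC)[:,:,::-1])
    if n=="top": cv2.imwrite("pics/t19.png",p[:,:,::-1])
    if n=="scene": cv2.imwrite("pics/s19.png",cv2.resize(p[150:290,300:440],None,fx=4.2,fy=4.2,interpolation=cv2.INTER_CUBIC)[:,:,::-1])
```

```text
t 27.02 pos [ 0.63   -0.3281  0.2747] press [ 73.1 -87.1] yaw 49.45 F [-0.4  0.2  0. ] M [ 0.03 -0.27  0.04] op 0.501 j [-36.5  35.6  66.7  -0.   77.6 -85.9]
```

View pics/w19.png

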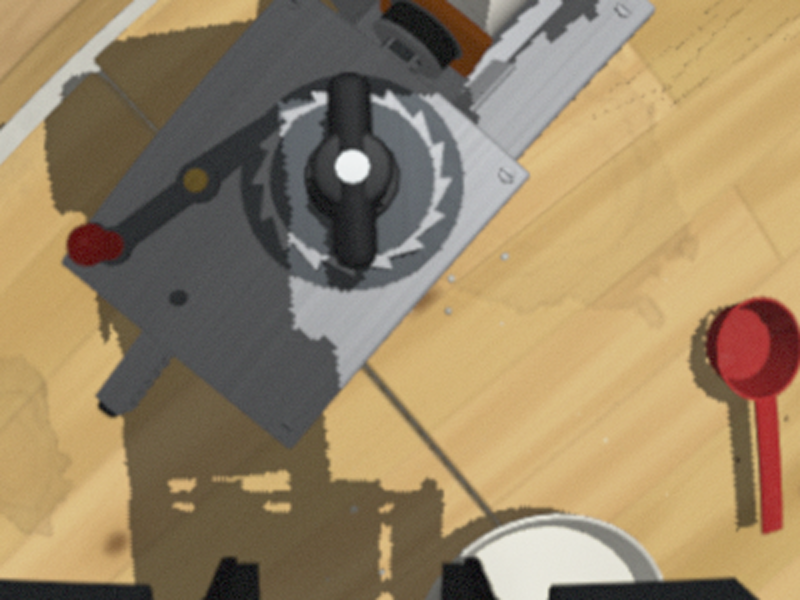

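View pics/s19.png

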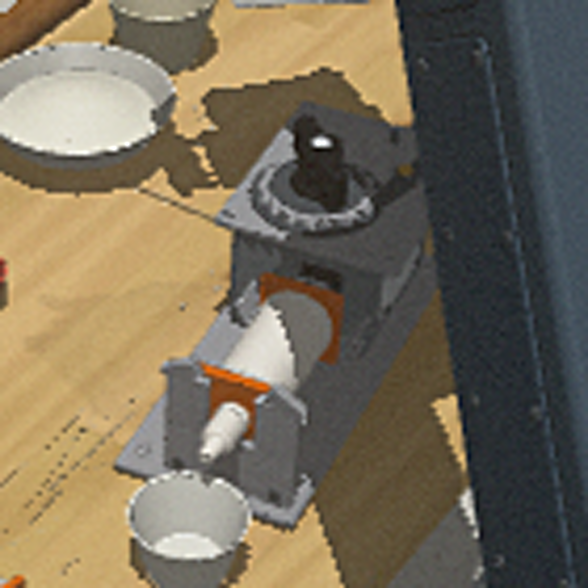

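View pics/t19.png

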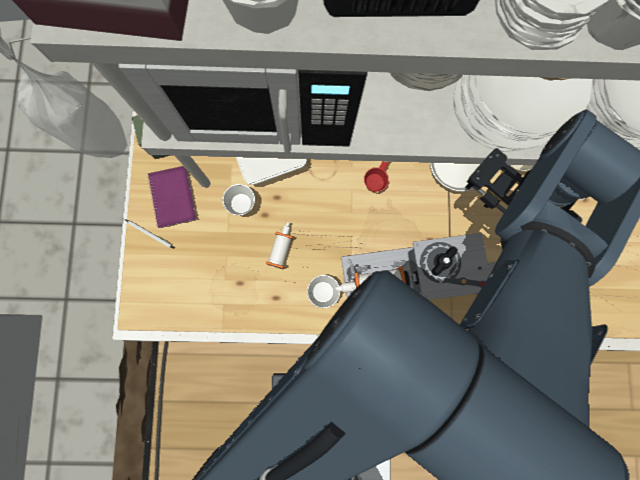

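Run:
```python
from h import *
W=wplane([(150+348.5/2,80/2),(150+352.5/2,262/2),(150+90/2,245/2)],[.149,.149,.141])
d=W[0]-W[1];a=np.degrees(np.arctan2(d[1],d[0]));print(a,"theta",np.radians((PA-a)%180),W2P(W[2]),[W2P(w).round(1) for w in W])
```

```text
140.77879251549726 theta 0.8433641691438996 [-61.34985617 -78.30336954] [array([-23.9,  27.9]), array([ 20.3, -21.8]), array([-61.3, -78.3])]
```

Run:
```python
from h import *
st();print(bot.hand_in())
```

```text
t 27.18 pos [ 0.627  -0.3246  0.2741] press [ 70.7 -83.1] yaw 49.53 F [-0.6  0.   0.4] M [ 0.05 -0.14 -0.01] op 0.501 j [-36.4  35.4  67.2   0.   77.6 -86. ]
the job is handed in; nothing more can be done
None
```

The cartridge is loaded in the portioner and held snug, and I handed the job in at 27 s of the 72 s. I threw the catch clear and turned the knob back to its stop, where the wrist moment jumped to 0.64 N·m. I then laid the larger cartridge in the trough with its neck in the slot, set the catch back, turned the knob clockwise two clicks and let go.

**Last checks:**
- **Knob:** it reads about 0.84 rad in the last picture, which is past the second click (0.77) and short of the third (1.16). The commanded turn was 49.5°, about 0.86 rad, and the small difference is within what I can measure.
- **Snug fit:** that angle puts the ram near 21 mm. Over the last 2° of turn the wrist moment rose from 0.03 to 0.24 N·m, so the ram was pressing lightly, at roughly 8 N or less.
- **Catch:** the red post is back at x = -61 mm, the in-teeth position. Its y came out about 5 mm off nominal; I put this down to the oblique wrist view. I saw no sign of a missed click, but I did not check the tooth itself close up.
- **Cartridge and surroundings:** the front collar is against the inside of the spout plate with the neck through the slot. The dip cups and order pad appear where they were, and the robot is touching nothing.

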